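# Put the stacked test weights back into their storage bases

## Task

The balance check is done: take the two stacks of steel test weights off the balance pan one weight at a time, and put each into the recess of its own wooden storage base, the one whose felt has the colour of the weight's ring. Keep every weight level and set it down gently, do not drop it; at the end all five lie flat in their recesses.

Things in the scene. Friction and masses are not known exactly. Their poses are not given: they have to be found in the camera images.
- weight_red: Loose steel disc weight (500 g) with a red ring near the edge of its top face and a red band round its side: upright cylinder, diameter 66 mm, 18 mm high. Origin: centre of its underside; z up. At the bottom of one stack, on the pan of a low white balance, pan top 52 mm above the worktop, 172 x 146 mm, long side along the line through the stacks.
- weight_blue: Loose steel disc weight (200 g) with a blue ring near the edge of its top face and a blue band round its side: upright cylinder, diameter 50 mm, 18 mm high. Origin: centre of its underside; z up. At the bottom of the other stack; the stacks stand 74 to 86 mm apart.
- weight_yellow: Loose steel disc weight (100 g) with a yellow ring near the edge of its top face and a yellow band round its side: upright cylinder, diameter 36 mm, 14 mm high. Origin: centre of its underside; z up. Stands on the red or the blue one, centres within 8 mm; the black one may stand on it.
- weight_green: Loose steel disc weight (50 g) with a green ring near the edge of its top face and a green band round its side: upright cylinder, diameter 26 mm, 14 mm high. Origin: centre of its underside; z up. Stands on the red or the blue one, centres within 8 mm; the black one may stand on it.
- weight_black: Loose steel disc weight (20 g) with a black ring near the edge of its top face and a black band round its side: upright cylinder, diameter 18 mm, 14 mm high. Origin: centre of its underside; z up. On top of the yellow or the green one.
- base_red: Fixed round turned-wood storage base with a red felt floor in its recess, for the red-ringed weight. Outer diameter 96 mm, 12 mm high; round recess diameter 82 mm (8 mm wider all round than the weight), 4 mm deep, its flat floor 8 mm above the origin. Origin: centre of the underside, on the worktop; z axis up.
- base_blue: Fixed round turned-wood storage base with a blue felt floor in its recess, for the blue-ringed weight. Outer diameter 80 mm, 12 mm high; round recess diameter 66 mm (8 mm wider all round than the weight), 4 mm deep, its flat floor 8 mm above the origin. Origin: centre of the underside, on the worktop; z axis up.
- base_yellow: Fixed round turned-wood storage base with a yellow felt floor in its recess, for the yellow-ringed weight. Outer diameter 66 mm, 12 mm high; round recess diameter 52 mm (8 mm wider all round than the weight), 4 mm deep, its flat floor 8 mm above the origin. Origin: centre of the underside, on the worktop; z axis up.
- base_green: Fixed round turned-wood storage base with a green felt floor in its recess, for the green-ringed weight. Outer diameter 56 mm, 12 mm high; round recess diameter 42 mm (8 mm wider all round than the weight), 4 mm deep, its flat floor 8 mm above the origin. Origin: centre of the underside, on the worktop; z axis up.
- base_black: Fixed round turned-wood storage base with a black felt floor in its recess, for the black-ringed weight. Outer diameter 48 mm, 12 mm high; round recess diameter 34 mm (8 mm wider all round than the weight), 4 mm deep, its flat floor 8 mm above the origin. Origin: centre of the underside, on the worktop; z axis up.
There are look-alikes about, which are no part of the job. Leave any turquoise look-alike of the weight_red alone. Leave any purple look-alike of the weight_blue alone.

How it is judged:
By the outcome, as a careful person would: the job done as asked, in the order asked, and still so for the second after the job is handed in, with the robot touching nothing.
It also fails if it takes over 115 s, if anything falls off the work surface, if the arm or the gripper's body presses on something with over 40 N, if the wrist force passes 120 N, or if a joint passes its speed limit or range.

## Robot

A 6-joint arm with a two-finger parallel gripper is mounted at the origin on a cart in front of the work surface, level with it; the furniture and walls round the work are solid. World frame = base frame: x ahead of the robot, y to its left, z up, the work surface at z = 0. Lengths are in m, angles in rad, forces in N, time in s.
With the tool pointing down it reaches from about 0.375 to 0.9 m from the base axis. Payload 3.1 kg.
Tool frame: the origin (TCP) lies midway between the tips of the shut fingers; the grasp point (between the pads) lies robot.grip_depth behind it (robot.grip_depth is the distance from the TCP to the grasp point, in m); z points along the fingers, y is the line along which they close (so a half turn about z gives the same grasp; the last joint's range is limited). The gripper opens to 87 mm and grips with 3 to 60 N. Pads are 19 mm wide; open, the fingers measure 117 mm over their backs; the gripper's body (75 mm by 190 mm) begins 51 mm behind the grasp point.
Start: joints at [0.948, 0.527, 1.433, -0, 1.181, -0.178], TCP at [0.269, 0.564, 0.223] pointing down, gripper open.
Joint ranges: [-3.08, 3.08], [-0.75, 2.2], [0.22, 2.44], [-1.43, 4.57], [0, 2.65], [-2.85, 2.85]. Speed limits (rad/s): [2.79, 2.79, 3.14, 3.14, 3.14, 3.14].

## Interface

Orientations are given as a unit quaternion [x, y, z, w].
In Python, from rig import robot gives the robot as it stands.
- The arm moves only by the tool send_path, called after "Emit:" by a JSON object that holds its "name" and its "arguments", one argument or row to a line. Schema: {"type":"object","properties":{"steps":{"type":"object","properties":{"deltas":{"type":"array","items":{"type":"array","items":{"type":"number"},"minItems":4,"maxItems":4},"minItems":1,"maxItems":20}},"additionalProperties":false,"required":["deltas"]},"aperture":{"type":"number"},"squeeze":{"type":"number"},"only":{"type":"string"},"quiet":{"type":"boolean"},"lines":{"type":"string"}},"required":["steps"],"additionalProperties":false}. steps is an object whose key "deltas" holds a list of rows, 1 to 20 of them, each of 4 numbers: dx, dy, dz in normalised numbers (1 is 250 mm), then a turn about the tool's z in fractions of the full range, 1 being 360 degrees; each row shifts and turns the commanded pose from where the row before left it, along the tool's axes as they then stand; what a row does not reach is not made up. A row lasts 1/12 s, in which the tool goes at most 0.0417 m and 0.125 rad, less where a joint would pass 70% of its speed; a pose out of reach is approached as far as the arm can. aperture is the finger opening in m, set as the call begins (left out keeps the last). The fingers move at their own pace and stop on an object; squeeze is the grip in N (left out, the last holds). Time passes only in rows, so rows that do not move let the fingers close. The tool returns the time, the measured TCP pose, the force, the opening and the grip force at its end. only (a regular expression) keeps the lines of the reply that match it, lines (a string "A,B") keeps lines A to B, and quiet returns only ok. Input that does not fit is refused with a message, and nothing moves.
- robot.get_obs(): the state, without advancing time (a new reading comes with each control period).
- robot.camera(name): name is "scene" or "top" or "wrist"; returns a dict with "img" (400x640x3 uint8, red, green, blue), "fx", "fy", "cx", "cy" (pixels), "xyz" and "attitude" of the camera in the world. Camera axes: x right, y down, z forward; pixel columns grow to the right and rows downward; lengths in m; the calibration is good to about 2 mm. A picture is of the moment at which its call begins. There is no depth.
- robot.hand_in(): hands the job in; it is judged then, once.
The state is a dict: "time": time; "q": joint angles; "joint_velocities": joint speeds; "joint_torque": joint torques, N m; "position": TCP position; "tool_rot": TCP orientation; "ft_force": force on the tool from outside, world axes, zero at the start; "moment": the same for the moment, N m; "grip_width": finger opening in m; "grip_force": force on a finger pad.
Only numpy, scipy, OpenCV 4.12 (cv2) and the standard library are available. Lean on these libraries where they do the work, as an engineer would, in place of code of your own. Each camera call takes 0.05 s, during which the arm holds its last target. There are 200 camera calls.

## Working session

There is one attempt and no reset: what is moved stays moved. The work goes in short steps, Python scripts to look and compute and a tool call to move; the robot and the scene stay as the last step left them, time stands still between calls to the robot, and variables do not carry over. Pictures are saved under pics/ and viewed, at most 14 in all, crops included, and the job is handed in when it is done.

```bash
mkdir -p pics; ls
```

Run:
```python
from rig import robot
import cv2
o=robot.get_obs();print(o['time'],o['position'],o['tool_rot'],o['grip_width'],robot.grip_depth)
for n in['scene','top']:
    c=robot.camera(n);cv2.imwrite(f'pics/{n}0.png',c['img'][:,:,::-1]);print(n,c['fx'],c['fy'],c['cx'],c['cy'],c['xyz'],c['attitude'])
```

```text
pics
0.0 [0.26849683 0.5635945  0.22157817] [ 2.20594408e-01  9.75365051e-01 -9.76893798e-04 -4.11777500e-04] 0.08692933984155964 0.0187
scene 481.2025648358784 481.2025648358784 317.81923811906375 207.56459564874152 [ 0.14870469 -0.52083854  0.50162443] [ 0.81284394 -0.1977013   0.11643542 -0.53538932]
top 459.23395499117703 459.23395499117703 323.4986771142921 199.4259186271771 [0.49397902 0.28213123 1.21714468] [ 0.71225176 -0.70102344  0.02279883 -0.02727224]
```

View pics/scene0.png

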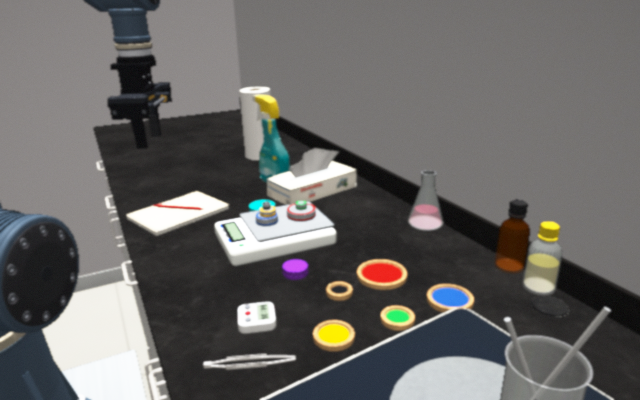

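View pics/top0.png

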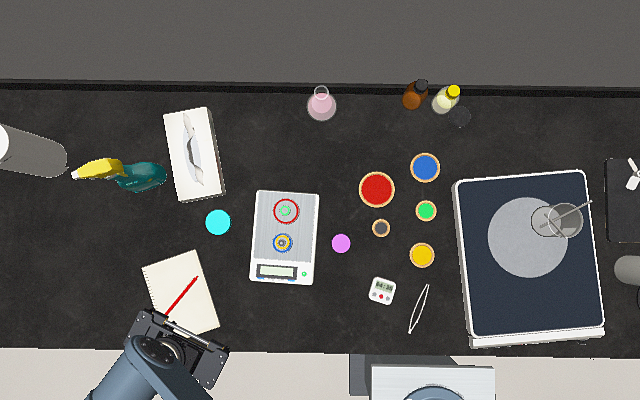

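The top view shows the balance at (284,238). The red stack with green on it is at (286,211), and the blue stack with yellow and black on it is at (282,243). The bases are red (377,189), blue (425,167), green (426,211), black (381,228) and yellow (422,255). The look-alikes are the turquoise disc at (218,222) and the purple disc at (341,243), both on the worktop. The weights to move are the ringed steel discs on the pan, and I'll leave the two look-alikes alone. Next I'll measure and confirm in a crop.

Create h.py:
```python
import numpy as np, cv2
from scipy.spatial.transform import Rotation as R
from rig import robot
def onplane(c,u,v,z):
    d=R.from_quat(c['attitude']).as_matrix()@[(u-c['cx'])/c['fx'],(v-c['cy'])/c['fy'],1]
    p=np.array(c['xyz']); return p+d*(z-p[2])/d[2]
def project(c,p):
    q=R.from_quat(c['attitude']).as_matrix().T@(np.array(p)-c['xyz'])
    return c['cx']+c['fx']*q[0]/q[2], c['cy']+c['fy']*q[1]/q[2]
HUE={'red':[(0,7),(172,180)],'blue':[(100,118)],'yellow':[(18,30)],'green':[(50,75)]}
def mask(img,col,smin=110,vmin=70):
    h=cv2.cvtColor(img,cv2.COLOR_RGB2HSV)
    if col=='black': return ((h[...,2]<60)*255).astype(np.uint8)
    m=np.zeros(img.shape[:2],np.uint8)
    for a,b in HUE[col]: m|=cv2.inRange(h,(a,smin,vmin),(b,255,255))
    return m
def blobs(img,col,roi,amin=8,**k):
    x0,y0,x1,y1=roi; m=mask(img,col,**k); z=np.zeros_like(m); z[y0:y1,x0:x1]=m[y0:y1,x0:x1]
    out=[]
    for ct in cv2.findContours(z,cv2.RETR_EXTERNAL,cv2.CHAIN_APPROX_NONE)[0]:
        if len(ct)>=amin:
            (u,v),r=cv2.minEnclosingCircle(ct); out.append((u,v,r))
    return out
```

Run:
```python
from h import *
c=robot.camera('top');im=c['img']
for col,roi in [('red',(350,160,405,215)),('blue',(400,145,450,190)),('green',(405,195,450,228)),('yellow',(405,235,445,275)),]:
    for u,v,r in blobs(im,col,roi): print('base',col,round(u,1),round(v,1),round(r,1),onplane(c,u,v,.008).round(4))
# black base: wood ring outside against table
h=cv2.cvtColor(im,cv2.COLOR_RGB2HSV); m=cv2.inRange(h,(8,60,90),(28,255,255)); m[:215]=0;m[242:]=0;m[:,:368]=0;m[:,395:]=0
ct=np.vstack(cv2.findContours(m,0,1)[0]);(u,v),r=cv2.minEnclosingCircle(ct);print('base black',u,v,r,onplane(c,u,v,.012).round(4))
roi=(255,195,315,262)
for col,z in [('red',.07),('green',.084),('blue',.07),('yellow',.084)]:
    for u,v,r in blobs(im,col,roi,smin=80): print('w',col,round(u,1),round(v,1),round(r,1),onplane(c,u,v,z).round(4))
a=cv2.resize(im[180:290,200:440],None,fx=3.3,fy=3.3,interpolation=cv2.INTER_CUBIC)
cv2.imwrite('pics/crop1.png',a[:,:,::-1])
```

```text
base red 376.1 189.0 15.2 [0.6095 0.1519 0.008 ]
base blue 424.7 167.2 11.9 [0.6694 0.0238 0.008 ]
base green 425.5 210.5 7.6 [0.5547 0.0216 0.008 ]
base yellow 421.5 254.8 9.9 [0.4387 0.032  0.008 ]
base black 380.5384521484375 227.53846740722656 9.246885299682617 [0.508 0.14  0.012]
w red 286.0 211.3 13.2 [0.5441 0.3835 0.07  ]
w green 284.9 210.2 5.2 [0.5461 0.3848 0.084 ]
w blue 282.2 242.6 10.2 [0.466  0.3912 0.07  ]
w yellow 282.5 241.8 7.3 [0.4682 0.3891 0.084 ]
```

View pics/crop1.png

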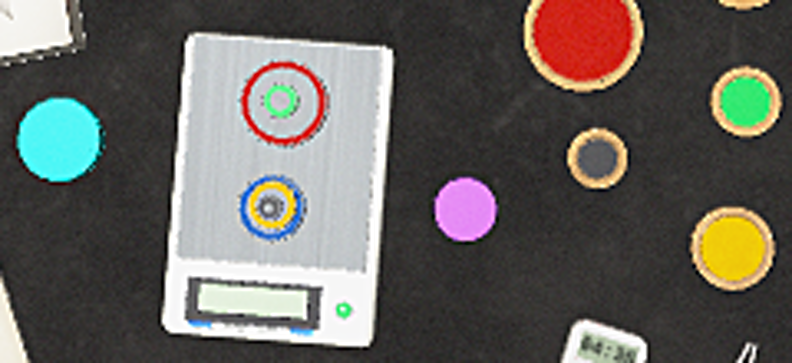

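The crop confirms it. The ringed steel discs on the pan are green on red, and black on yellow on blue. The turquoise disc (crop 59,139) and the purple disc (466,209) are plain discs on the worktop and stay put. I'll align the tool with the world axes and go above the blue stack.

The manual's scale: shifts go in shares of 250 mm and turns go in shares of 360 degrees. Converting my numbers, -0.028 m is -0.112, -0.025 m is -0.1, -0.1115 rad is -0.0177.

Emit:
{"name": "send_path", "arguments": {
  "steps": {"deltas": [[0, 0, 0, -0.0177], [0, 0, 0, -0.0177], [0, 0, 0, -0.0177], [0, 0, 0, -0.0177], [-0.112, -0.1, 0, 0], [-0.112, -0.1, 0, 0], [-0.112, -0.1, 0, 0], [-0.112, -0.1, 0, 0], [-0.112, -0.1, 0, 0], [-0.112, -0.1, 0, 0], [-0.112, -0.1, 0, 0], [0, 0, 0, 0], [0, 0, 0, 0]]},
  "aperture": 0.087,
  "squeeze": 10
}}

```text
time: 1.23
position: [0.4666, 0.3878, 0.2221]
tool_rot: [0.002, 1.0, -0.0, -0.0]
ft_force: [0.2, -0.0, -0.0]
grip_width: 0.087
grip_force: 0.0
```

Run:
```python
from h import *
o=robot.get_obs();print(o['position'].round(4) if hasattr(o['position'],'round') else o['position'],R.from_quat(o['tool_rot']).as_matrix().round(3),o['ft_force'])
c=robot.camera('wrist');print(c['xyz'],c['fx'],R.from_quat(c['attitude']).as_matrix().round(2))
cv2.imwrite('pics/w1.png',c['img'][:,:,::-1])
for n,p in [('black',(.467,.391,.098)),('red',(.544,.3835,.07))]:print(n,project(c,p))
```

```text
[0.4666 0.3878 0.2221] [[-1.     0.003 -0.001]
 [ 0.003  1.    -0.   ]
 [ 0.001 -0.    -1.   ]] [ 0.19279191 -0.02579318 -0.01024132]
[0.38836782 0.38700496 0.38557908] 286.95245730258574 [[ 0.    0.96  0.28]
 [ 1.   -0.   -0.  ]
 [-0.    0.28 -0.96]]
black (np.float64(325.30961691442894), np.float64(193.63274218170625))
red (np.float64(318.7454126560864), np.float64(249.0288711082605))
```

View pics/w1.png

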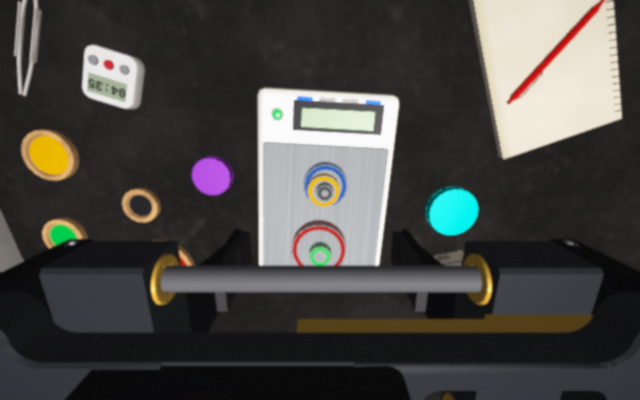

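The wrist view shows black at about (323,191) on yellow (324,190) on blue (325,183), and green (320,255) on red. I'll pin these positions down numerically.

Run:
```python
from h import *
w=robot.camera('wrist');t=robot.camera('top')
def black(c,roi,z):
    # dark ring inside the yellow ring
    m=mask(c['img'],'black') if 0 else ((c['img'].max(2)<115)*255).astype(np.uint8)
    x0,y0,x1,y1=roi; zz=np.zeros_like(m); zz[y0:y1,x0:x1]=m[y0:y1,x0:x1]
    n,l,s,ce=cv2.connectedComponentsWithStats(zz)
    for i in range(1,n):print('  black',s[i],ce[i].round(1),onplane(c,*ce[i],z).round(4))
print('wrist');black(w,(314,181,332,200),.098)
print('top');black(t,(275,235,289,250),.098)
for col,z in [('yellow',.084),('blue',.07),('green',.084),('red',.07)]:
    for u,v,r in blobs(w['img'],col,(285,150,365,268),smin=90): print('wr',col,round(u,1),round(v,1),round(r,1),onplane(w,u,v,z).round(4))
```

```text
wrist
  black [317 184  13   5  25] [322.4 185.6] [0.4568 0.389  0.098 ]
  black [317 189  13  11  61] [322.9 193.9] [0.4657 0.3895 0.098 ]
top
  black [285 235   4   7  10] [286.8 237.7] [0.4787 0.3775 0.098 ]
  black [288 235   1   1   1] [288. 235.] [0.4853 0.3747 0.098 ]
  black [275 238   6  12  16] [276.9 243.6] [0.4641 0.4012 0.098 ]
wr yellow 322.8 191.5 16.1 [0.4669 0.3895 0.084 ]
wr blue 324.0 186.7 20.8 [0.465  0.3909 0.07  ]
wr green 318.5 257.5 10.1 [0.5464 0.3845 0.084 ]
wr red 317.5 250.5 25.9 [0.5444 0.3831 0.07  ]
wr red 318.0 223.0 3.0 [0.5088 0.3839 0.07  ]
```

To row units: 0.03 m is 0.12, 0.0017 m is 0.0068.

Emit:
{"name": "send_path", "arguments": {
  "steps": {"deltas": [[0.004, 0.0068, 0.12, 0], [0, 0, 0.12, 0], [0, 0, 0.12, 0], [0, 0, 0.08, 0], [0, 0, 0.056, 0], [0, 0, 0.028, 0], [0, 0, 0, 0], [0, 0, 0, 0]]},
  "aperture": 0.05,
  "squeeze": 8
}}

```text
time: 2.05
position: [0.4636, 0.392, 0.0918]
tool_rot: [-0.001, 1.0, 0.0, 0.0]
ft_force: [-0.2, 0.5, 0.2]
grip_width: 0.0512
grip_force: 0.0
```

Emit:
{"name": "send_path", "arguments": {
  "steps": {"deltas": [[0, 0, 0, 0], [0, 0, 0, 0], [0, 0, 0, 0], [0, 0, 0, 0], [0, 0, 0, 0], [0, 0, 0, 0], [0, 0, 0, 0], [0, 0, 0, 0]]},
  "aperture": 0,
  "squeeze": 8
}}

```text
time: 2.72
position: [0.4643, 0.3911, 0.0918]
tool_rot: [-0.001, 1.0, 0.0, 0.0]
ft_force: [-1.1, -0.3, 2.5]
grip_width: 0.017
grip_force: 8.0
```

```bash
python3 -c "
from h import *
c=robot.camera('scene');cv2.imwrite('pics/s1.png',cv2.resize(c['img'][140:280,180:380],None,fx=4,fy=4,interpolation=2)[:,:,::-1])"
```

```text
(no output)
```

View pics/s1.png

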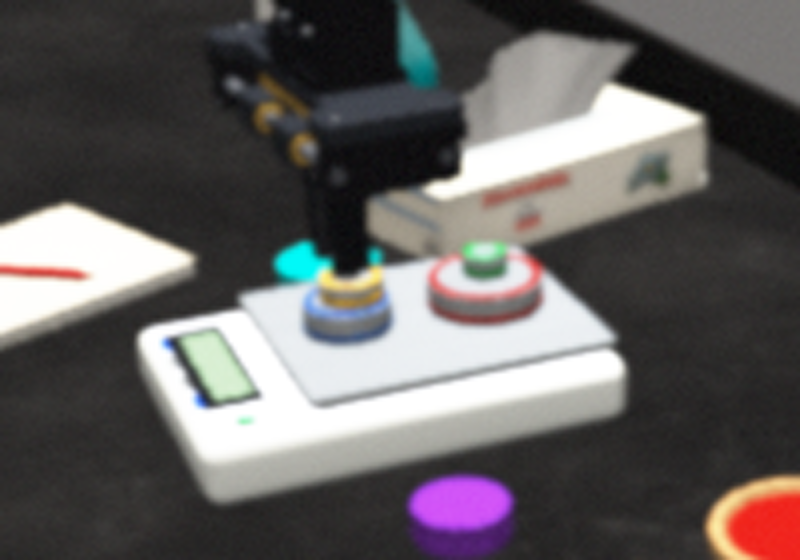

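The scene crop shows the fingers gripping black above yellow at crop (345,270), with the stacks undisturbed and an opening of 17 mm. Next I lift it and carry it to the black base.

To row units: -0.0314 m is -0.1256, -0.015 m is -0.06.

Emit:
{"name": "send_path", "arguments": {
  "steps": {"deltas": [[0, 0, -0.02, 0], [0, 0, -0.06, 0], [0, 0, -0.08, 0], [0, 0, -0.08, 0], [-0.0108, -0.062, 0, 0], [-0.022, -0.1256, 0, 0], [-0.022, -0.1256, 0, 0], [-0.022, -0.1256, 0, 0], [-0.022, -0.1256, 0, 0], [-0.022, -0.1256, 0, 0], [-0.022, -0.1256, 0, 0], [-0.022, -0.1256, 0, 0], [-0.0108, -0.062, 0, 0], [0, 0, 0, 0], [0, 0, 0, 0]]}
}}

```text
time: 4.02
position: [0.5084, 0.1397, 0.1517]
tool_rot: [0.001, 1.0, 0.0, -0.0]
ft_force: [1.0, -0.2, -1.2]
grip_width: 0.0174
grip_force: 8.0
```

Run:
```python
from h import *
c=robot.camera('top');im=c['img'];o=robot.get_obs();print(o['position'],o['grip_width'],o['ft_force'])
w=robot.camera('wrist');cv2.imwrite('pics/w2.png',w['img'][:,:,::-1])
print(project(w,(.508,.14,.008)), project(w,(.508,.14,.012)))
```

```text
[0.50814141 0.14057585 0.1516232 ] 0.017081413588335294 [-0.19039476  0.55290318  0.98416448]
(np.float64(321.56009633293405), np.float64(188.4494857841837)) (np.float64(321.56670239550414), np.float64(189.3552040382297))
```

View pics/w2.png

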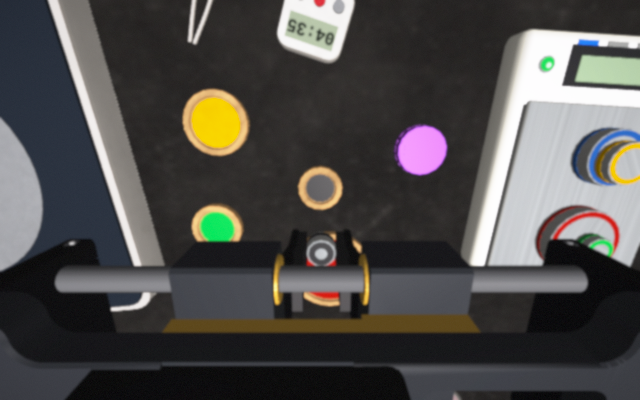

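The wrist view shows black held level at (321,252) and its base at (320,188), where the projection put it. Lowering now.

To row units: 0.035 m is 0.14, 0.025 m is 0.1.

Emit:
{"name": "send_path", "arguments": {
  "steps": {"deltas": [[0, 0, 0.08, 0], [0, 0, 0.14, 0], [0, 0, 0.14, 0], [0, 0, 0.1, 0], [0, 0, 0.04, 0], [0, 0, 0.024, 0], [0, 0, 0.008, 0], [0, 0, 0.004, 0], [0, 0, 0.004, 0], [0, 0, 0, 0]]}
}}

```text
time: 4.95
position: [0.5092, 0.1405, 0.0177]
tool_rot: [-0.001, 1.0, 0.0, 0.001]
ft_force: [-0.4, 1.0, -0.2]
grip_width: 0.0172
grip_force: 8.0
```

To row units: 0.0007 m is 0.0028, 0.0005 m is 0.002.

Emit:
{"name": "send_path", "arguments": {
  "steps": {"deltas": [[0, 0, 0.0028, 0], [0, 0, 0.0028, 0], [0, 0, 0.002, 0], [0, 0, 0.0012, 0], [0, 0, 0, 0], [0, 0, 0, 0]]}
}}

```text
time: 5.45
position: [0.5089, 0.1404, 0.0157]
tool_rot: [-0.001, 1.0, 0.0, 0.001]
ft_force: [-0.7, -0.6, 7.9]
grip_width: 0.0168
grip_force: 8.0
```

Contact at 7.9 N, so black is down. I'll release, rise, and return to the stack.

To row units: -0.04 m is -0.16, 0.0311 m is 0.1244.

Emit:
{"name": "send_path", "arguments": {
  "steps": {"deltas": [[0, 0, 0, 0], [0, 0, 0, 0], [0, 0, 0, 0], [0, 0, -0.04, 0], [0, 0, -0.12, 0], [0, 0, -0.16, 0], [0, 0, -0.16, 0], [0.0104, 0.062, -0.08, 0], [0.0208, 0.1244, -0.04, 0], [0.0208, 0.1244, 0, 0], [0.0208, 0.1244, 0, 0], [0.0208, 0.1244, 0, 0], [0.0208, 0.1244, 0, 0], [0.0208, 0.1244, 0, 0], [0.0208, 0.1244, 0, 0], [0.0104, 0.062, 0, 0], [0, 0, 0, 0], [0, 0, 0, 0]]},
  "aperture": 0.06
}}

```text
time: 6.95
position: [0.4657, 0.3894, 0.1645]
tool_rot: [-0.002, 1.0, -0.0, -0.0]
ft_force: [0.3, -0.3, 0.2]
grip_width: 0.0598
grip_force: 0.0
```

Run:
```python
from h import *
w=robot.camera('wrist');t=robot.camera('top');print(robot.get_obs()['position'])
for col,z in [('yellow',.084),('blue',.07),('green',.084),('red',.07)]:
    for u,v,r in blobs(w['img'],col,(275,150,375,290),smin=90): print('wr',col,round(u,1),round(v,1),round(r,1),onplane(w,u,v,z).round(4))
i=t['img'][205:250,360:405];cv2.imwrite('pics/b1.png',cv2.resize(i,None,fx=8,fy=8,interpolation=2)[:,:,::-1])
```

```text
[0.46616052 0.38797045 0.16436363]
wr yellow 322.2 207.6 18.8 [0.4672 0.3892 0.084 ]
wr yellow 328.5 188.5 2.5 [0.4495 0.3946 0.084 ]
wr yellow 317.0 189.0 6.3 [0.45   0.3845 0.084 ]
wr blue 324.3 200.5 24.9 [0.4647 0.3912 0.07  ]
wr red 316.0 265.0 28.0 [0.5324 0.3832 0.07  ]
wr red 334.0 247.5 2.5 [0.513 0.401 0.07 ]
wr red 298.0 247.5 2.5 [0.5132 0.3655 0.07  ]
wr red 306.0 244.0 3.2 [0.5094 0.3735 0.07  ]
wr red 320.5 243.5 9.6 [0.5088 0.3877 0.07  ]
```

View pics/b1.png

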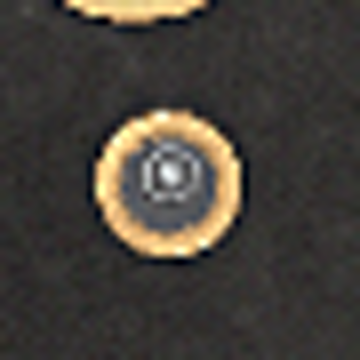

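The crop shows black inside its recess, at (169,173) against a base centre of (170,184). Yellow is next, at (.4672,.3892).

To row units: 0.03 m is 0.12, -0.001 m is -0.004.

Emit:
{"name": "send_path", "arguments": {
  "steps": {"deltas": [[-0.004, 0, 0.12, 0], [0, 0, 0.12, 0], [0, 0, 0.06, 0], [0, 0, 0.032, 0], [0, 0, 0.0148, 0], [0, 0, 0, 0], [0, 0, 0, 0]]},
  "aperture": 0.06
}}

```text
time: 7.63
position: [0.4683, 0.3889, 0.0786]
tool_rot: [-0.0, 1.0, 0.0, 0.001]
ft_force: [0.0, 0.5, -0.7]
grip_width: 0.0604
grip_force: 0.0
```

Emit:
{"name": "send_path", "arguments": {
  "steps": {"deltas": [[0, 0, 0, 0], [0, 0, 0, 0], [0, 0, 0, 0], [0, 0, 0, 0], [0, 0, 0, 0], [0, 0, 0, 0]]},
  "aperture": 0.02,
  "squeeze": 12
}}

```text
time: 8.13
position: [0.4676, 0.3893, 0.0781]
tool_rot: [-0.001, 1.0, 0.0, 0.0]
ft_force: [-0.4, 0.5, 1.7]
grip_width: 0.0351
grip_force: 12.0
```

Emit:
{"name": "send_path", "arguments": {
  "steps": {"deltas": [[0, 0, -0.02, 0], [0, 0, -0.06, 0], [0, 0, -0.1, 0], [0, 0, -0.1, 0], [0, 0, 0, 0]]}
}}

```text
time: 8.55
position: [0.4701, 0.3907, 0.1524]
tool_rot: [-0.001, 1.0, 0.002, 0.004]
ft_force: [0.5, 0.1, -0.7]
grip_width: 0.0354
grip_force: 12.0
```

To row units: -0.0357 m is -0.1428, 0.0029 m is 0.0116.

Emit:
{"name": "send_path", "arguments": {
  "steps": {"deltas": [[0.006, -0.0712, 0, 0], [0.0116, -0.1428, 0, 0], [0.0116, -0.1428, 0, 0], [0.0116, -0.1428, 0, 0], [0.0116, -0.1428, 0, 0], [0.0116, -0.1428, 0, 0], [0.0116, -0.1428, 0, 0], [0.0116, -0.1428, 0, 0], [0.0116, -0.1428, 0, 0], [0.0116, -0.1428, 0, 0], [0.006, -0.0712, 0, 0], [0, 0, 0, 0], [0, 0, 0.12, 0], [0, 0, 0.12, 0], [0, 0, 0.08, 0], [0, 0, 0, 0], [0, 0, 0, 0], [0, 0, 0, 0]]}
}}

```text
time: 10.05
position: [0.4391, 0.0325, 0.0682]
tool_rot: [-0.001, 1.0, -0.0, 0.0]
ft_force: [-0.3, -0.3, -0.9]
grip_width: 0.0349
grip_force: 12.0
```

Run:
```python
from h import *
w=robot.camera('wrist');p=robot.get_obs()['position'];print(p)
print(project(w,(.4387,.032,.008)),blobs(w['img'],'yellow',(200,80,440,300),smin=90))
cv2.imwrite('pics/w3.png',w['img'][:,:,::-1])
```

```text
[0.43951204 0.03242818 0.06857007]
(np.float64(321.8306390337679), np.float64(213.06997352268445)) [(394.5, 276.6111145019531, 23.05464744567871), (247.5, 276.5, 23.162569046020508), (320.69586181640625, 251.9226837158203, 27.97240447998047), (320.5931701660156, 214.11407470703125, 39.982696533203125)]
```

View pics/w3.png

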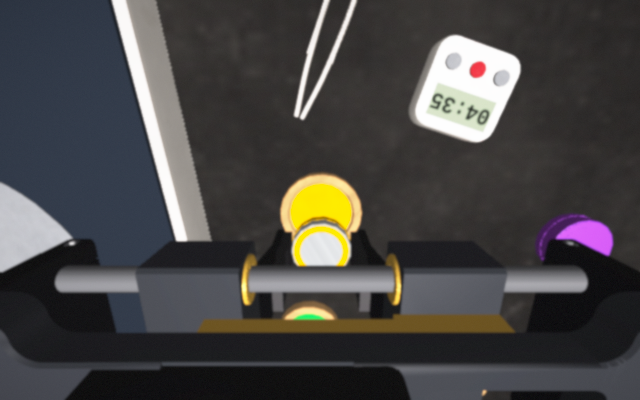

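Yellow is held level at (321,247) and its base is at (320,212), which agrees with the projection. Lowering.

To row units: 0.02 m is 0.08, 0.018 m is 0.072.

Emit:
{"name": "send_path", "arguments": {
  "steps": {"deltas": [[0, 0, 0.08, 0], [0, 0, 0.072, 0], [0, 0, 0.032, 0], [0, 0, 0.012, 0], [0, 0, 0.006, 0], [0, 0, 0.0028, 0], [0, 0, 0.0028, 0], [0, 0, 0.0012, 0], [0, 0, 0, 0], [0, 0, 0, 0]]}
}}

```text
time: 10.93
position: [0.4392, 0.032, 0.0161]
tool_rot: [-0.001, 1.0, -0.0, 0.001]
ft_force: [-0.4, -0.5, 4.7]
grip_width: 0.0354
grip_force: 12.0
```

To row units: -0.04 m is -0.16, 0.0353 m is 0.1412.

Emit:
{"name": "send_path", "arguments": {
  "steps": {"deltas": [[0, 0, 0, 0], [0, 0, 0, 0], [0, 0, 0, 0], [0, 0, -0.04, 0], [0, 0, -0.12, 0], [0, 0, -0.16, 0], [0, 0, -0.16, 0], [-0.0212, 0.0704, -0.08, 0], [-0.0428, 0.1412, 0, 0], [-0.0428, 0.1412, 0, 0], [-0.0428, 0.1412, 0, 0], [-0.0428, 0.1412, 0, 0], [-0.0428, 0.1412, 0, 0], [-0.0428, 0.1412, 0, 0], [-0.0428, 0.1412, 0, 0], [-0.0428, 0.1412, 0, 0], [-0.0428, 0.1412, 0, 0], [-0.0212, 0.0704, 0, 0], [0, 0, 0, 0], [0, 0, 0, 0]]},
  "aperture": 0.06
}}

```text
time: 12.6
position: [0.5443, 0.3855, 0.1544]
tool_rot: [-0.002, 1.0, -0.001, -0.001]
ft_force: [0.5, -0.6, -0.3]
grip_width: 0.06
grip_force: 0.0
```

Run:
```python
from h import *
w=robot.camera('wrist');t=robot.camera('top');print(robot.get_obs()['position'])
for n,c,roi in [('w',w,(250,100,390,290)),('t',t,(255,195,315,265))]:
  for col,z in [('green',.084),('red',.07),('blue',.07)]:
    for u,v,r in blobs(c['img'],col,roi,smin=90): print(n,col,round(u,1),round(v,1),round(r,1),onplane(c,u,v,z).round(4))
for u,v,r in blobs(t['img'],'yellow',(405,235,445,275)): print('felt',u,v,r)
i=t['img'][235:275,400:445];cv2.imwrite('pics/b2.png',cv2.resize(i,None,fx=8,fy=8,interpolation=2)[:,:,::-1])
```

```text
[0.54414053 0.38378312 0.15469762]
w green 321.6 211.2 13.6 [0.5457 0.3847 0.084 ]
w green 321.0 195.5 2.1 [0.5316 0.3842 0.084 ]
w red 320.0 204.4 34.7 [0.5438 0.3833 0.07  ]
w blue 329.8 113.8 28.8 [0.4653 0.3912 0.07  ]
t blue 282.2 242.6 10.2 [0.466  0.3912 0.07  ]
felt 421.5295715332031 254.76626586914062 9.885441780090332
```

View pics/b2.png

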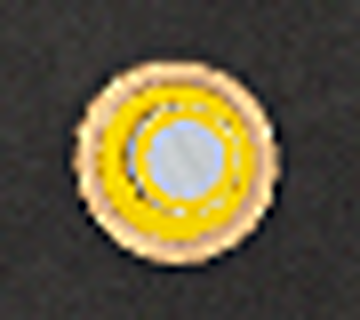

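Yellow is in its recess, at (185,158) against a base centre of (177,162). Green is next.

To row units: 0.03 m is 0.12, -0.0015 m is -0.006.

Emit:
{"name": "send_path", "arguments": {
  "steps": {"deltas": [[-0.006, 0, 0.12, 0], [0, 0, 0.1, 0], [0, 0, 0.048, 0], [0, 0, 0.024, 0], [0, 0, 0.0152, 0], [0, 0, 0, 0], [0, 0, 0, 0]]},
  "aperture": 0.06
}}

```text
time: 13.28
position: [0.5475, 0.3852, 0.0797]
tool_rot: [-0.0, 1.0, 0.0, 0.001]
ft_force: [0.3, 0.6, -0.2]
grip_width: 0.0601
grip_force: 0.0
```

Emit:
{"name": "send_path", "arguments": {
  "steps": {"deltas": [[0, 0, 0, 0], [0, 0, 0, 0], [0, 0, 0, 0], [0, 0, 0, 0], [0, 0, 0, 0], [0, 0, 0, 0], [0, 0, 0, 0]]},
  "aperture": 0.01,
  "squeeze": 10
}}

```text
time: 13.87
position: [0.5467, 0.3852, 0.0788]
tool_rot: [-0.001, 1.0, 0.0, 0.0]
ft_force: [-0.3, 0.8, 1.4]
grip_width: 0.0254
grip_force: 10.0
```

Emit:
{"name": "send_path", "arguments": {
  "steps": {"deltas": [[0, 0, -0.02, 0], [0, 0, -0.06, 0], [0, 0, -0.1, 0], [0, 0, -0.1, 0], [0, 0, 0, 0]]}
}}

```text
time: 14.28
position: [0.5499, 0.3868, 0.1543]
tool_rot: [-0.001, 1.0, 0.002, 0.005]
ft_force: [-0.3, 0.4, 0.3]
grip_width: 0.0252
grip_force: 10.0
```

To row units: -0.0363 m is -0.1452, -0.0008 m is -0.0032.

Emit:
{"name": "send_path", "arguments": {
  "steps": {"deltas": [[-0.0016, -0.0728, 0, 0], [-0.0032, -0.1452, 0, 0], [-0.0032, -0.1452, 0, 0], [-0.0032, -0.1452, 0, 0], [-0.0032, -0.1452, 0, 0], [-0.0032, -0.1452, 0, 0], [-0.0032, -0.1452, 0, 0], [-0.0032, -0.1452, 0, 0], [-0.0032, -0.1452, 0, 0], [-0.0032, -0.1452, 0, 0], [-0.0016, -0.0728, 0, 0], [0, 0, 0, 0], [0, 0, 0.12, 0], [0, 0, 0.12, 0], [0, 0, 0.1, 0], [0, 0, 0.06, 0], [0, 0, 0.04, 0], [0, 0, 0, 0], [0, 0, 0, 0]]}
}}

```text
time: 15.87
position: [0.5551, 0.0226, 0.0385]
tool_rot: [-0.001, 1.0, 0.0, -0.0]
ft_force: [0.1, 0.8, 0.4]
grip_width: 0.0249
grip_force: 10.0
```

Run:
```python
from h import *
w=robot.camera('wrist');print(robot.get_obs()['position'],robot.get_obs()['grip_width'])
print(project(w,(.5547,.0216,.008)),blobs(w['img'],'green',(200,80,440,300),smin=90))
```

```text
[0.55573181 0.02244903 0.03921976] 0.025654310749316046
(np.float64(321.2219668837459), np.float64(226.73130251150204)) [(320.70709228515625, 248.957763671875, 18.952932357788086), (319.5, 226.23333740234375, 27.120285034179688)]
```

Base felt at (319.5,226) matches the projection (321,227), and green is at (321,249). Lowering.

To row units: 0.01 m is 0.04, 0.006 m is 0.024.

Emit:
{"name": "send_path", "arguments": {
  "steps": {"deltas": [[0, 0, 0.04, 0], [0, 0, 0.024, 0], [0, 0, 0.012, 0], [0, 0, 0.0048, 0], [0, 0, 0.0028, 0], [0, 0, 0.0028, 0], [0, 0, 0.0016, 0], [0, 0, 0, 0], [0, 0, 0, 0]]}
}}

```text
time: 16.67
position: [0.5553, 0.022, 0.0168]
tool_rot: [-0.001, 1.0, -0.0, 0.0]
ft_force: [-1.3, 0.2, -0.4]
grip_width: 0.0252
grip_force: 10.0
```

To row units: 0.0005 m is 0.002, 0.0004 m is 0.0016.

Emit:
{"name": "send_path", "arguments": {
  "steps": {"deltas": [[0, 0, 0.002, 0], [0, 0, 0.0016, 0], [0, 0, 0.0012, 0], [0, 0, 0, 0], [0, 0, 0, 0]]}
}}

```text
time: 17.08
position: [0.5553, 0.022, 0.0166]
tool_rot: [-0.001, 1.0, -0.0, 0.0]
ft_force: [-1.6, -0.2, 7.1]
grip_width: 0.0254
grip_force: 10.0
```

To row units: -0.04 m is -0.16, 0.0369 m is 0.1476.

Emit:
{"name": "send_path", "arguments": {
  "steps": {"deltas": [[0, 0, 0, 0], [0, 0, 0, 0], [0, 0, 0, 0], [0, 0, -0.04, 0], [0, 0, -0.12, 0], [0, 0, -0.16, 0], [0, 0, -0.16, 0], [0.018, 0.0736, -0.08, 0], [0.036, 0.1476, 0, 0], [0.036, 0.1476, 0, 0], [0.036, 0.1476, 0, 0], [0.036, 0.1476, 0, 0], [0.036, 0.1476, 0, 0], [0.036, 0.1476, 0, 0], [0.036, 0.1476, 0, 0], [0.036, 0.1476, 0, 0], [0.036, 0.1476, 0, 0], [0.018, 0.0736, 0, 0], [0, 0, 0, 0], [0, 0, 0, 0]]},
  "aperture": 0.05
}}

```text
time: 18.75
position: [0.4639, 0.3915, 0.1557]
tool_rot: [-0.002, 1.0, -0.0, 0.0]
ft_force: [-0.1, -0.5, -0.4]
grip_width: 0.0499
grip_force: 0.0
```

Run:
```python
from h import *
w=robot.camera('wrist');t=robot.camera('top');print(robot.get_obs()['position'])
for n,c,roi in [('w',w,(250,100,390,290)),('t',t,(255,195,315,265))]:
  for col,z in [('blue',.07)]:
    for u,v,r in blobs(c['img'],col,roi,smin=90): print(n,col,round(u,1),round(v,1),round(r,1),onplane(c,u,v,z).round(4))
i=t['img'][190:230,405:450];cv2.imwrite('pics/b3.png',cv2.resize(i,None,fx=8,fy=8,interpolation=2)[:,:,::-1])
```

```text
[0.46467184 0.38977068 0.15553011]
w blue 322.0 205.0 25.7 [0.4646 0.3912 0.07  ]
w blue 381.0 103.5 8.4 [0.3767 0.4394 0.07  ]
w blue 298.5 100.0 7.5 [0.3742 0.3715 0.07  ]
```

View pics/b3.png

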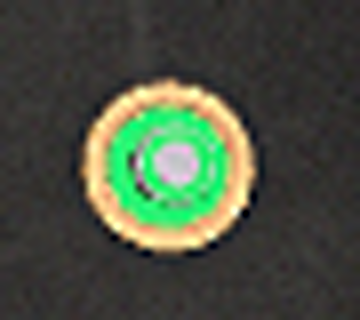

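Green is in its recess, at (177,162) against a base centre of (168,167). Blue is next.

To row units: 0.02 m is 0.08, 0.015 m is 0.06.

Emit:
{"name": "send_path", "arguments": {
  "steps": {"deltas": [[-0.002, 0.0012, 0.04, 0], [0, 0, 0.04, 0], [0, 0, 0.06, 0], [0, 0, 0.08, 0], [0, 0, 0.08, 0], [0, 0, 0.04, 0], [0, 0, 0.028, 0], [0, 0, 0.014, 0], [0, 0, 0, 0], [0, 0, 0, 0]]},
  "aperture": 0.078
}}

```text
time: 19.68
position: [0.4657, 0.3912, 0.0604]
tool_rot: [-0.0, 1.0, 0.0, 0.0]
ft_force: [0.1, 0.3, -0.5]
grip_width: 0.0781
grip_force: 0.0
```

Emit:
{"name": "send_path", "arguments": {
  "steps": {"deltas": [[0, 0, 0, 0], [0, 0, 0, 0], [0, 0, 0, 0], [0, 0, 0, 0], [0, 0, 0, 0], [0, 0, 0, 0], [0, 0, 0, 0]]},
  "aperture": 0.03,
  "squeeze": 25
}}

```text
time: 20.27
position: [0.4653, 0.3914, 0.0603]
tool_rot: [-0.001, 1.0, 0.0, 0.0]
ft_force: [-0.6, 0.6, 2.4]
grip_width: 0.0493
grip_force: 25.0
```

Emit:
{"name": "send_path", "arguments": {
  "steps": {"deltas": [[0, 0, -0.012, 0], [0, 0, -0.04, 0], [0, 0, -0.08, 0], [0, 0, -0.12, 0], [0, 0, -0.12, 0], [0, 0, 0, 0], [0, 0, 0, 0]]}
}}

```text
time: 20.85
position: [0.4663, 0.3917, 0.1553]
tool_rot: [-0.001, 1.0, 0.001, 0.002]
ft_force: [-0.9, -0.1, -2.0]
grip_width: 0.0492
grip_force: 25.0
```

To row units: -0.0306 m is -0.1224, -0.017 m is -0.068.

Emit:
{"name": "send_path", "arguments": {
  "steps": {"deltas": [[-0.034, -0.0612, 0, 0], [-0.068, -0.1224, 0, 0], [-0.068, -0.1224, 0, 0], [-0.068, -0.1224, 0, 0], [-0.068, -0.1224, 0, 0], [-0.068, -0.1224, 0, 0], [-0.068, -0.1224, 0, 0], [-0.068, -0.1224, 0, 0], [-0.068, -0.1224, 0, 0], [-0.068, -0.1224, 0, 0], [-0.068, -0.1224, 0, 0], [-0.068, -0.1224, 0, 0], [-0.034, -0.0612, 0, 0], [0, 0, 0, 0], [0, 0, 0.12, 0], [0, 0, 0.12, 0], [0, 0, 0.12, 0], [0, 0, 0.06, 0], [0, 0, 0.04, 0], [0, 0, 0, 0]]}
}}

```text
time: 22.52
position: [0.6664, 0.0257, 0.0345]
tool_rot: [-0.001, 1.0, 0.001, -0.004]
ft_force: [-1.0, 0.8, -2.1]
grip_width: 0.0489
grip_force: 25.0
```

Run:
```python
from h import *
w=robot.camera('wrist');print(robot.get_obs()['position'],robot.get_obs()['grip_width'])
print(project(w,(.6694,.0238,.008)),blobs(w['img'],'blue',(200,80,440,300),smin=90))
```

```text
[0.66795596 0.02538426 0.03642496] 0.04876911190006008
(np.float64(319.9636294328829), np.float64(233.53253040435683)) [(320.68988037109375, 252.5, 39.843990325927734), (318.5, 230.5, 43.84642028808594)]
```

To row units: 0.008 m is 0.032, -0.001 m is -0.004.

Emit:
{"name": "send_path", "arguments": {
  "steps": {"deltas": [[-0.004, -0.004, 0.032, 0], [0, 0, 0.02, 0], [0, 0, 0.012, 0], [0, 0, 0.004, 0], [0, 0, 0.002, 0], [0, 0, 0, 0], [0, 0, 0, 0]]}
}}

```text
time: 23.15
position: [0.6709, 0.0231, 0.0209]
tool_rot: [-0.001, 1.0, -0.0, 0.0]
ft_force: [-0.2, -0.1, -0.6]
grip_width: 0.049
grip_force: 25.0
```

To row units: 0.002 m is 0.008, 0.001 m is 0.004.

Emit:
{"name": "send_path", "arguments": {
  "steps": {"deltas": [[0, 0, 0.008, 0], [0, 0, 0.004, 0], [0, 0, 0.0028, 0], [0, 0, 0.0024, 0], [0, 0, 0.002, 0], [0, 0, 0.0012, 0], [0, 0, 0, 0], [0, 0, 0, 0]]}
}}

```text
time: 23.82
position: [0.6705, 0.0232, 0.0163]
tool_rot: [-0.001, 1.0, -0.0, -0.0]
ft_force: [-2.6, 0.8, 5.4]
grip_width: 0.0491
grip_force: 25.0
```

To row units: -0.04 m is -0.16, 0.036 m is 0.144.

Emit:
{"name": "send_path", "arguments": {
  "steps": {"deltas": [[0, 0, 0, 0], [0, 0, 0, 0], [0, 0, 0, 0], [0, 0, -0.04, 0], [0, 0, -0.12, 0], [0, 0, -0.16, 0], [0, 0, -0.16, 0], [0.0252, 0.072, -0.08, 0], [0.0504, 0.144, 0, 0], [0.0504, 0.144, 0, 0], [0.0504, 0.144, 0, 0], [0.0504, 0.144, 0, 0], [0.0504, 0.144, 0, 0], [0.0504, 0.144, 0, 0], [0.0504, 0.144, 0, 0], [0.0504, 0.144, 0, 0], [0.0504, 0.144, 0, 0], [0.0252, 0.072, 0, 0], [0, 0, 0, 0], [0, 0, 0, 0]]},
  "aperture": 0.07
}}

```text
time: 25.48
position: [0.5436, 0.3842, 0.1558]
tool_rot: [-0.002, 1.0, -0.0, 0.0]
ft_force: [0.5, -0.3, 1.0]
grip_width: 0.0701
grip_force: 0.0
```

Emit:
{"name": "send_path", "arguments": {
  "steps": {"deltas": [[0, 0, 0, 0], [0, 0, 0, 0], [0, 0, 0, 0]]},
  "aperture": 0.087
}}

```text
time: 25.73
position: [0.545, 0.3815, 0.1555]
tool_rot: [0.0, 1.0, -0.0, 0.0]
ft_force: [-0.3, -0.5, 0.6]
grip_width: 0.0821
grip_force: 0.0
```

Run:
```python
from h import *
w=robot.camera('wrist');t=robot.camera('top');print(robot.get_obs()['position'])
for u,v,r in blobs(w['img'],'red',(250,100,390,290),smin=90): print(round(u,1),round(v,1),round(r,1),onplane(w,u,v,.07).round(4))
i=t['img'][145:190,400:450];cv2.imwrite('pics/b4.png',cv2.resize(i,None,fx=8,fy=8,interpolation=2)[:,:,::-1])
```

```text
[0.54488068 0.38178848 0.15541378]
324.3 203.7 34.8 [0.5443 0.3833 0.07  ]
```

View pics/b4.png

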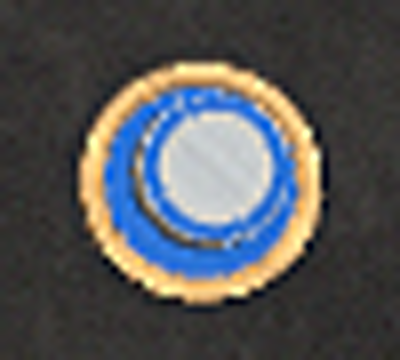

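Blue sits in its recess, at (216,166) against a base centre of (200,182). Much of that offset is parallax from the weight's height, and I'll check it numerically at the end. Red is next, and it is the only red-ringed steel disc on the pan.

To row units: 0.02 m is 0.08, 0.015 m is 0.06.

Emit:
{"name": "send_path", "arguments": {
  "steps": {"deltas": [[0, 0.0028, 0.04, 0], [0, 0, 0.06, 0], [0, 0, 0.08, 0], [0, 0, 0.08, 0], [0, 0, 0.06, 0], [0, 0, 0.032, 0], [0, 0, 0.02, 0], [0, 0, 0.008, 0], [0, 0, 0, 0], [0, 0, 0, 0]]},
  "aperture": 0.087
}}

```text
time: 26.67
position: [0.5448, 0.384, 0.0611]
tool_rot: [-0.001, 1.0, 0.0, 0.001]
ft_force: [0.2, -0.2, 0.0]
grip_width: 0.0869
grip_force: 0.0
```

Emit:
{"name": "send_path", "arguments": {
  "steps": {"deltas": [[0, 0, 0, 0], [0, 0, 0, 0], [0, 0, 0, 0], [0, 0, 0, 0], [0, 0, 0, 0], [0, 0, 0, 0], [0, 0, 0, 0]]},
  "aperture": 0.045,
  "squeeze": 45
}}

```text
time: 27.25
position: [0.5444, 0.3841, 0.0608]
tool_rot: [-0.001, 1.0, 0.0, 0.0]
ft_force: [-0.8, 1.3, 2.2]
grip_width: 0.0648
grip_force: 45.0
```

Emit:
{"name": "send_path", "arguments": {
  "steps": {"deltas": [[0, 0, -0.012, 0], [0, 0, -0.028, 0], [0, 0, -0.06, 0], [0, 0, -0.1, 0], [0, 0, -0.12, 0], [0, 0, -0.06, 0], [0, 0, 0, 0], [0, 0, 0, 0]]}
}}

```text
time: 27.92
position: [0.5441, 0.3835, 0.1556]
tool_rot: [-0.001, 1.0, -0.0, 0.0]
ft_force: [0.5, -0.5, -6.2]
grip_width: 0.065
grip_force: 45.0
```

To row units: 0.03 m is 0.12, -0.029 m is -0.116.

Emit:
{"name": "send_path", "arguments": {
  "steps": {"deltas": [[-0.0164, -0.058, 0, 0], [-0.0324, -0.116, 0, 0], [-0.0324, -0.116, 0, 0], [-0.0324, -0.116, 0, 0], [-0.0324, -0.116, 0, 0], [-0.0324, -0.116, 0, 0], [-0.0324, -0.116, 0, 0], [-0.0324, -0.116, 0, 0], [-0.0164, -0.058, 0, 0], [0, 0, 0, 0], [0, 0, 0.12, 0], [0, 0, 0.12, 0], [0, 0, 0.12, 0], [0, 0, 0.072, 0], [0, 0, 0.04, 0], [0, 0, 0, 0], [0, 0, 0, 0], [0, 0, 0, 0]]}
}}

```text
time: 29.42
position: [0.6105, 0.1522, 0.0385]
tool_rot: [-0.001, 1.0, 0.0, 0.001]
ft_force: [0.3, 0.2, -4.7]
grip_width: 0.0649
grip_force: 45.0
```

Run:
```python
from h import *
w=robot.camera('wrist');o=robot.get_obs();print(o['position'],o['grip_width'])
print(project(w,(.6095,.1519,.008)),blobs(w['img'],'red',(200,80,440,300),smin=90))
```

```text
[0.61072635 0.15213494 0.03889677] 0.06446471928872319
(np.float64(322.25304788904924), np.float64(225.87847061624865)) [(320.5, 293.0, 26.51896095275879), (320.8302001953125, 252.5, 53.3599853515625), (320.67498779296875, 223.46249389648438, 55.33766555786133)]
```

To row units: 0.008 m is 0.032, 0.006 m is 0.024.

Emit:
{"name": "send_path", "arguments": {
  "steps": {"deltas": [[0, 0, 0.032, 0], [0, 0, 0.024, 0], [0, 0, 0.016, 0], [0, 0, 0.006, 0], [0, 0, 0.0028, 0], [0, 0, 0.0028, 0], [0, 0, 0.002, 0], [0, 0, 0, 0], [0, 0, 0, 0]]}
}}

```text
time: 30.22
position: [0.6088, 0.1517, 0.0168]
tool_rot: [-0.001, 1.0, -0.0, -0.0]
ft_force: [-5.0, -1.2, 6.7]
grip_width: 0.0644
grip_force: 45.0
```

To row units: -0.04 m is -0.16, 0.035 m is 0.14.

Emit:
{"name": "send_path", "arguments": {
  "steps": {"deltas": [[0, 0, 0, 0], [0, 0, 0, 0], [0, 0, 0, 0], [0, 0, 0, 0], [0, 0, 0, 0], [0, 0, -0.04, 0], [0, 0, -0.12, 0], [0, 0, -0.16, 0], [0, 0, -0.16, 0], [0, 0.08, -0.08, 0], [0, 0.14, 0, 0], [0, 0.14, 0, 0], [0, 0.14, 0, 0], [0, 0.14, 0, 0], [0, 0.14, 0, 0], [0, 0.14, 0, 0], [0, 0.08, 0, 0], [0, 0, 0, 0], [0, 0, 0, 0]]},
  "aperture": 0.085
}}

```text
time: 31.8
position: [0.6086, 0.403, 0.1563]
tool_rot: [-0.002, 1.0, -0.0, 0.0]
ft_force: [-0.2, -1.5, -0.0]
grip_width: 0.0847
grip_force: 0.0
```

Run:
```python
from h import *
t=robot.camera('top');s=robot.camera('scene')
cv2.imwrite('pics/f1.png',cv2.resize(t['img'][145:275,350:450],None,fx=4.6,fy=4.6,interpolation=2)[:,:,::-1])
cv2.imwrite('pics/f2.png',cv2.resize(s['img'][240:360,280:490],None,fx=3.8,fy=3.8,interpolation=2)[:,:,::-1])
# steel top faces: grey, low saturation discs inside each base
h=cv2.cvtColor(t['img'],cv2.COLOR_RGB2HSV);m=cv2.inRange(h,(0,0,130),(180,70,255))
for n,b,z in [('red',(.6095,.1519),.026),('blue',(.6694,.0238),.026),('yellow',(.4387,.032),.022),('green',(.5547,.0216),.022),('black',(.508,.14),.022)]:
    u,v=map(int,project(t,(*b,z)));k=np.zeros_like(m);cv2.circle(k,(u,v),14 if n=='red' else 8,255,-1)
    k&=m;nn,l,st,ce=cv2.connectedComponentsWithStats(k)
    if nn>1:
        i=1+st[1:,4].argmax();print(n,st[i,4],((onplane(t,*ce[i],z)[:2]-b)*1000).round(1),'mm off')
```

```text
red 322 [ 0.1 -0.2] mm off
blue 152 [ 2.  -0.9] mm off
yellow 72 [ 1.2 -0.2] mm off
green 24 [0.6 0.4] mm off
black 23 [3.4 0.5] mm off
```

View pics/f1.png

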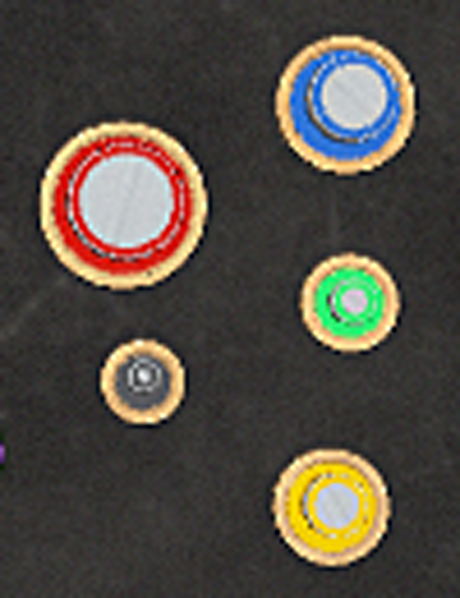

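View pics/f2.png

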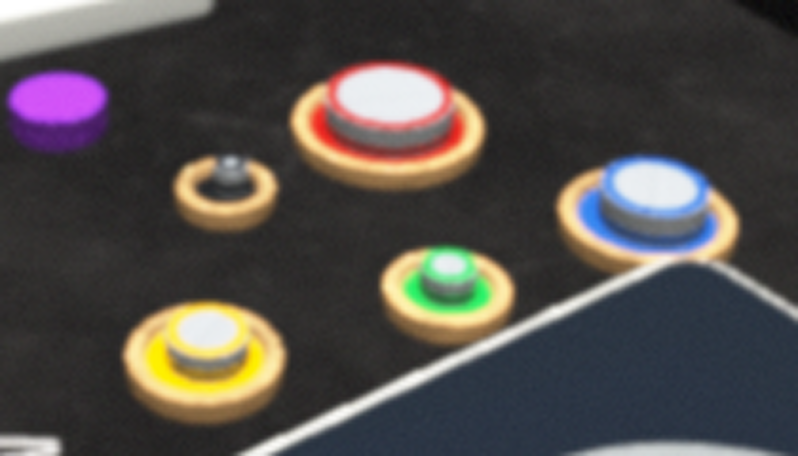

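All five weights lie flat in their own recesses, within 3.5 mm of centre by the top camera, and the look-alikes are untouched. Handing in.

```bash
python3 -c "
from rig import robot
print(robot.hand_in())"
```

```text
the job is handed in; nothing more can be done
None
```

I moved all five weights one at a time into the bases with matching felt, where they lie flat within 3.5 mm of centre, and handed the job in at about 32 s with the look-alikes untouched.

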